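# File the missing gauge block in its graded rack

## Robot

A 6-joint arm with a two-finger parallel gripper is mounted at the origin on the work surface; the furniture and walls round the work are solid. World frame = base frame: x ahead of the robot, y to its left, z up, the work surface at z = 0. Lengths are in m, angles in rad, forces in N, time in s.
With the tool pointing down it reaches from about 0.275 to 0.75 m from the base axis. Payload 10.2 kg.
Tool frame: the origin (TCP) lies on the centre line of the jaws, within the pads' length; the fingertips stand 17 mm ahead of it and the grasp point (between the pads) lies 2 mm behind it; z points along the fingers, y is the direction in which the jaws open and shut (so a half turn about z gives the same grasp; the last joint's range is limited). The gripper opens to 85 mm and grips with 20 to 120 N. Pads are 22 mm wide; open, the fingers measure 114 mm over their backs; the gripper's body (76 mm by 85 mm) begins 54 mm behind the grasp point. The pads swing forward as they close: fully open they stand 13 mm farther back than shut.
Start: joints at [1.06, 0.313, 1.498, -0, 1.331, -0.223], TCP at [0.149, 0.503, 0.248] pointing down, gripper open.
Joint ranges: [-2.94, 2.94], [-0.97, 2.17], [0.19, 2.56], [-1.23, 4.37], [0.02, 3.11], [-2.88, 2.88]. Speed limits (rad/s): [2.39, 2.39, 3.01, 3.14, 3.14, 3.14].

## Interface

Orientations are given as a unit quaternion [w, x, y, z].
In Python, from rig import move_ptp, move_straight, movej, command_gripper, sleep, solve_ik, get_obs, camera, camera_params, PlanningError, job_done, recognise, silhouettes, landmark_of gives the robot as it stands. Calls block until the motion is done:
- move_ptp(position, orientation): joint-space move of the TCP to a pose.
- move_straight(position, v=0.15, rot=None, threshold=None): straight line of the TCP; rot=None keeps the orientation; v is the mean speed in m/s. With threshold (N) it stops when the force on the tool has changed by that much, and returns True; else False.
- movej(angles): joint-space move.
- command_gripper(opening, newtons=None): finger opening in m; newtons is the grip in N (None keeps the last); returns when the fingers have stopped.
- sleep(seconds).
- solve_ik(position, orientation): joint angles nearest the present ones, or None.
- get_obs(): the state.
- camera(name): name is "side" or "top" or "wrist"; returns (picture, depth): 400x640x3 uint8, blue, green, red; 400x640 float32, m along the optical axis (not along the pixel's ray), 0 where there is no reading.
- camera_params(name): a dict with "camera_matrix" (3x3 intrinsics, pixels), "R" (3x3) and "t" (3): a world point X has camera coordinates R X + t. Camera axes: x right, y down, z forward; pixel columns grow to the right and rows downward; lengths in m; the calibration is good to about 2 mm. A picture is of the moment at which its call begins: read the wrist's pose just before it. camera_params takes no time and is no camera call; for the wrist camera it gives the pose at the moment of the call.
A pose or a line that the arm cannot do raises PlanningError and nothing moves.
- job_done(): hands the job in, once; it reports no verdict.
Trained networks look in the newest picture that a camera, given by its name, has taken for a name from the list of things; names that differ only in an ending like _2 or _b are one class to them, and where a whole thing is asked for, a point or a joint stands for the part that bears it (a point fixed in the world has none). Each returns a list of dicts, best first, with "conf" (0 to 1); they miss things now and then, are a little off and sometimes report something else, mostly with a low value. They report only what shows in the picture. A call takes as long as a camera call. They do not tell look-alikes from the thing itself.
- recognise(name, camera): "location" ([column, row] in pixels, amid what is visible of it).
- silhouettes(name, camera): "mask" (400x640 bool, what is visible of it) and "location" ([column, row] in pixels, amid what is visible of it).
- landmark_of(name, camera): "location" ([column, row] in pixels: a listed point, or the origin of a listed thing).
The state is a dict: "clock": time; "joints": joint angles; "dq": joint speeds; "joint_torque": joint torques, N m; "tcp_pos": TCP position; "eef_rot": TCP orientation; "wrist_force": force on the tool from outside, world axes, zero at the start; "ft_torque": the same for the moment, N m; "opening": finger opening in m.
Only numpy, scipy, OpenCV 4.12 (cv2) and the standard library are available. Lean on these libraries where they do the work, as an engineer would, in place of code of your own. Each camera call takes 0.05 s, during which the arm holds its last target.

## Task

One wooden gauge block is missing from the rack in which the set stands in order of height. Without taking any other block out, push the row apart where the missing block belongs, lower it in upright (not dropped) until it stands on the rack's floor, and slide the follower back up so that the whole row stands closed up, upright and in order. Leave the other things on the bench where they are.

Things in the scene. Friction and masses are not known exactly. Their poses are not given: they have to be found in the camera images.
- rack: Wooden trough screwed to the bench, 214 mm long (its y), 76 wide (its x). Origin under its centre at bench level, z up. Inside 56 mm wide (bevelled rails: 63 at their top) and 196 long; waxed floor 8 mm, side rails 26 mm above the bench. Fixed end at +y (62 mm high), low sill at -y (26 mm high). The blocks stand in it with their 50 mm width along x and 26 mm thickness along y.
- rack_end (a point): Inner face of the rack's fixed end, centre, at floor level (y = +98 mm in the rack). The row starts against it, shortest block first, each next one 15 mm higher towards the rack's -y; the follower stands behind the tallest. Closed up with all five blocks in, their centres lie 13, 39, 65, 91 and 117 mm from this face.
- follower (a joint): Sliding bookend of the rack, in m. 0: it touches the four-block row (face 104 mm from the fixed end). It grows as it slides away towards the rack's -y, up to 0.055; 0.026 with five blocks closed up. About 6 N of friction holds it where it is left; it cannot tip and keeps blocks that stand against it upright. Push its upright board, or the blocks against it.
- follower_top (a point): Middle of the top edge of the follower's upright dark-wood board: 50 mm wide (rack's x), 12 mm thick (rack's y), top 124 mm above the bench. Below 45 mm above the bench it has a foot that reaches 39 mm behind the pressing face; above that its back is flat and free.
- block_50_mid (a point): Centre of the plain light-wood gauge block 50 mm high, half-way up (25 mm above its foot): 50 mm wide (its x), 26 mm thick (its y), z up along its height; 1 saw cut across each narrow side near the top; about 46 g. It stands upright in the rack, number 1 of four from the fixed end at the start.
- block_65_mid (a point): Centre of the plain light-wood gauge block 65 mm high, half-way up (32.5 mm above its foot): 50 mm wide (its x), 26 mm thick (its y), z up along its height; 2 saw cuts across each narrow side near the top; about 59 g. It stands upright in the rack, number 2 of four from the fixed end at the start.
- block_80_mid (a point): Centre of the plain light-wood gauge block 80 mm high, half-way up (40 mm above its foot): 50 mm wide (its x), 26 mm thick (its y), z up along its height; 3 saw cuts across each narrow side near the top; about 73 g. It stands upright in the rack, number 3 of four from the fixed end at the start.
- block_95_mid (a point): Centre of the plain light-wood gauge block 95 mm high, half-way up (47.5 mm above its foot): 50 mm wide (its x), 26 mm thick (its y), z up along its height; 4 saw cuts across each narrow side near the top; about 86 g. This is the one that is missing from the row: it stands upright somewhere on the bench. In the rack its 26 mm faces lie against its neighbours, so it is best held by its 50 mm width, near the top.
- block_110_mid (a point): Centre of the plain light-wood gauge block 110 mm high, half-way up (55 mm above its foot): 50 mm wide (its x), 26 mm thick (its y), z up along its height; 5 saw cuts across each narrow side near the top; about 100 g. It stands upright in the rack, number 4 of four from the fixed end at the start.
- pine_cube: Pine offcut 48x55x45 mm lying on the bench, origin under its centre. Bystander.
- masking_roll: Roll of masking tape lying flat, 82 mm across, 24 mm high, origin under its centre. Bystander.
Things that resemble listed ones, but are neither listed nor needed, are in the scene too. Leave any blue or pink look-alike of the part that bears block_110_mid alone. What is shaped like the part that bears block_65_mid but blue or purple is not meant.

How it is judged:
By the outcome, as a careful person would: the job done as asked, in the order asked, and still so for the second after the job is handed in, with the robot touching nothing.
It also fails if it takes over 72 s, if anything falls off the work surface, if the arm or the gripper's body presses on something with over 40 N, if the wrist force passes 120 N, or if a joint passes its speed limit or range.

## Working session

There is one attempt and no reset: what is moved stays moved. The work goes in short steps, each a Python script; the robot and the scene stay as the last script left them, time stands still between calls to the robot, and variables do not carry over. Pictures are saved under pics/ and viewed, and the job is handed in when it is done.

```bash
ls; mkdir -p pics
cat > h.py <<'E'
import numpy as np, cv2
from rig import *
def P(cam): 
    p=camera_params(cam); return np.array(p["camera_matrix"]),np.array(p["R"]),np.array(p["t"]).ravel()
def unproj(uv,d,p):
    K,R,t=p; c=np.linalg.inv(K)@np.array([uv[0],uv[1],1.])*d
    return R.T@(c-t)
def proj(X,p):
    K,R,t=p; c=K@(R@np.array(X)+t); return c[:2]/c[2]
def ray(uv,p):
    K,R,t=p; d=R.T@np.linalg.inv(K)@np.array([uv[0],uv[1],1.]); return -R.T@t,d/np.linalg.norm(d)
def tri(obs):
    A=np.zeros((3,3));b=np.zeros(3)
    for uv,p in obs:
        o,d=ray(uv,p);M=np.eye(3)-np.outer(d,d);A+=M;b+=M@o
    return np.linalg.solve(A,b)
def cloud(depth,p):
    K,R,t=p; v,u=np.mgrid[0:depth.shape[0],0:depth.shape[1]]
    c=np.stack([u,v,np.ones_like(u)],-1)@np.linalg.inv(K).T*depth[...,None]
    return (c-t)@R
E
cat > a.py <<'E'
from h import *
np.set_printoptions(precision=4,suppress=True)
o=get_obs(); print(o["clock"],o["tcp_pos"],o["eef_rot"],o["opening"])
for c in ["side","top","wrist"]:
    im,d=camera(c); p=P(c); cv2.imwrite(f"pics/{c}0.png",im); np.savez(f"{c}0.npz",im=im,d=d,K=p[0],R=p[1],t=p[2])
    print(c,-p[1].T@p[2], p[1][2])
    if c=="wrist":continue
    for n in ["rack","follower_top","rack_end","block_50_mid","block_65_mid","block_80_mid","block_95_mid","block_110_mid","pine_cube","masking_roll"]:
        for r in landmark_of(n,c)[:4]: print(n,r["conf"],np.round(r["location"],1), unproj(r["location"],d[int(r["location"][1]),int(r["location"][0])],p))
print(get_obs()["clock"])
E
python3 a.py
```

```text
pics
0.0 [0.1489 0.5032 0.2477] [-0.0002  0.1434  0.9897 -0.0006] 0.08547663375071142
side [ 0.1003 -0.9953  0.7543] [ 0.3258  0.7756 -0.5407]
rack 0.79 [352.9 257.6] [ 0.4938 -0.2236  0.0256]
follower_top 0.58 [360.4 223.5] [ 0.5146 -0.2143  0.1155]
rack_end 0.69 [329.3 238.2] [ 0.4624 -0.1513  0.0425]
block_50_mid 0.58 [329.4 233.9] [ 0.4621 -0.1525  0.0569]
block_65_mid 0.97 [368.  303.1] [ 0.4436 -0.3987  0.0567]
block_65_mid 0.59 [315.3 280.6] [ 0.3727 -0.2827  0.0448]
block_65_mid 0.5 [334.  234.8] [ 0.4668 -0.17    0.0651]
block_80_mid 0.64 [342.4 239. ] [ 0.4771 -0.197   0.0683]
block_95_mid 0.56 [303.7 153.7] [0.5628 0.3029 0.0428]
block_110_mid 0.86 [350.2 236.5] [ 0.4846 -0.2233  0.0924]
block_110_mid 0.73 [297.2 245.4] [ 0.3716 -0.1686  0.0604]
block_110_mid 0.63 [351.3 195.2] [ 0.5833 -0.0227  0.0649]
pine_cube 0.89 [333.2 197.6] [0.5677 0.0663 0.008 ]
masking_roll 0.92 [414.3 329.1] [ 0.5134 -0.471   0.024 ]
top [ 0.2801 -0.0668  1.127 ] [ 0.1772  0.0082 -0.9841]
rack 0.72 [373.3 196.4] [ 0.48   -0.1863  0.12  ]
follower_top 0.72 [383.1 189.9] [ 0.4979 -0.2125  0.1228]
rack_end 0.91 [343.5 206.3] [ 0.461  -0.1082  0.0631]
block_50_mid 0.57 [348.7 200.1] [ 0.48   -0.123   0.0589]
block_65_mid 0.81 [397.1 236.6] [ 0.3775 -0.2593  0.0637]
block_65_mid 0.66 [436.9 215.1] [ 0.4402 -0.3721  0.0656]
block_65_mid 0.58 [353.6 199.8] [ 0.4786 -0.1362  0.0725]
block_80_mid 0.77 [365.9 197.6] [ 0.4824 -0.1693  0.089 ]
block_95_mid 0.59 [198.5 171.9] [0.5467 0.3026 0.0931]
block_110_mid 0.83 [375.1 194.6] [ 0.4858 -0.1916  0.1166]
block_110_mid 0.63 [359.  236.8] [ 0.3708 -0.1488  0.1102]
block_110_mid 0.61 [310.8 166. ] [ 0.2801 -0.0668  1.127 ]
pine_cube 0.95 [281.9 169.8] [0.57   0.074  0.0446]
masking_roll 0.63 [458.1 188.1] [ 0.5356 -0.4601 -0.006 ]
wrist [0.0833 0.5243 0.3736] [ 0.2615 -0.0772 -0.9621]
1.15
```

```bash
python3 -c "
import cv2
for c,(x,y,w,h) in dict(side=(240,110,240,240),top=(160,100,340,200)).items():
    im=cv2.imread(f'pics/{c}0.png')[y:y+h,x:x+w]; s=600//h if h>200 else 2
    cv2.imwrite(f'pics/{c}0c.png',cv2.resize(im,None,fx=2.35,fy=2.35,interpolation=cv2.INTER_CUBIC))
"
```

```text
(no output)
```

View pics/side0c.png

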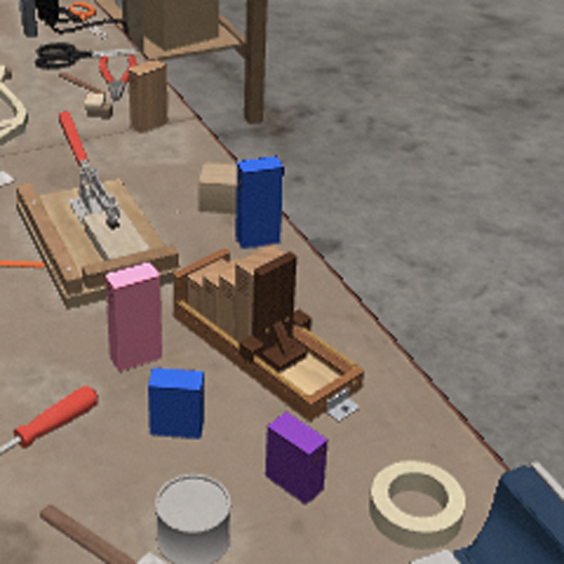

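View pics/top0c.png

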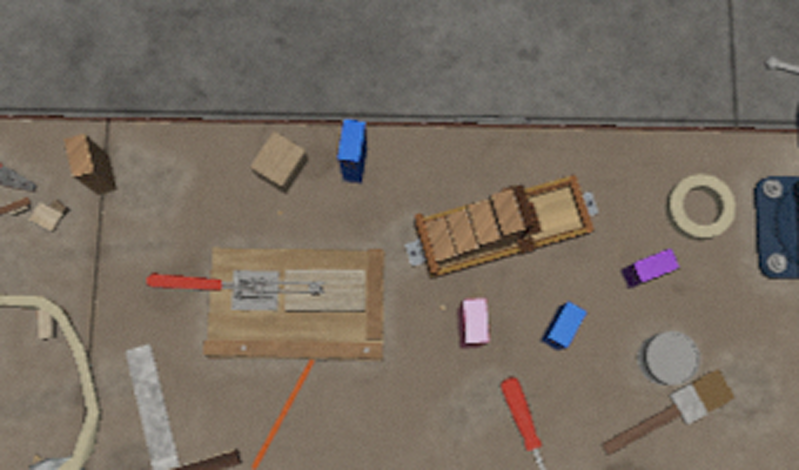

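View pics/wrist0.png

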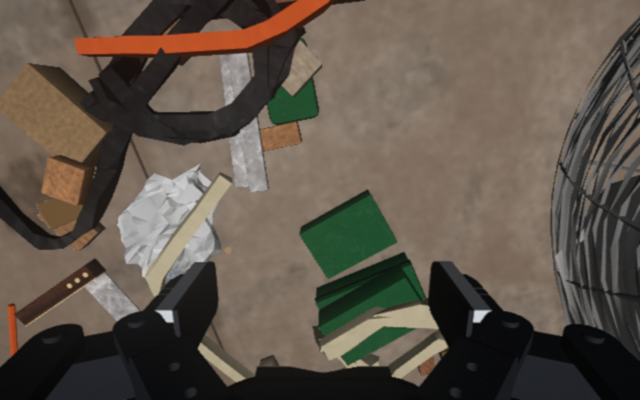

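View pics/side0.png

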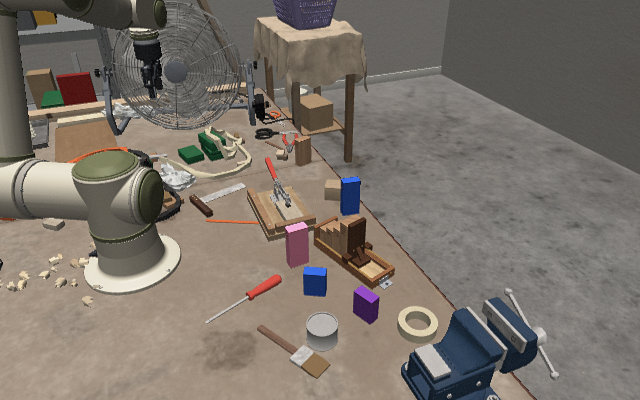

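The missing block is the brown upright at top-view px (198,172) and side-view px (303,153), at roughly (0.55, 0.30). In the top view the rack shows at (372,196). Next I'll measure both from the wrist camera.

```bash
cat > b.py <<'E'
from h import *
np.set_printoptions(precision=4,suppress=True)
for c,box in [("top",(150,220,140,200)),("side",(290,325,130,175))]:
    z=np.load(c+"0.npz"); C=cloud(z["d"],(z["K"],z["R"],z["t"]))
    u0,u1,v0,v1=box; Q=C[v0:v1,u0:u1].reshape(-1,3); print(c,z["K"][0],"max z",np.sort(Q[:,2])[-20:])
    for lo,hi in((.085,.105),):
        q=Q[(Q[:,2]>lo)&(Q[:,2]<hi)&(abs(Q[:,0]-.55)<.06)]; print(len(q),q.mean(0),q.min(0),q.max(0), cv2.minAreaRect((q[:,:2]*1000).astype(np.float32)))
z=np.load("top0.npz"); C=cloud(z["d"],(z["K"],z["R"],z["t"]))
Q=C[160:240,320:430].reshape(-1,3)
for lo,hi in((.018,.035),(.05,.066),(.067,.079),(.082,.095),(.11,.121),(.121,.13)):
    q=Q[(Q[:,2]>lo)&(Q[:,2]<hi)&(Q[:,0]>.41)&(Q[:,0]<.57)]; print(lo,len(q),q.mean(0),cv2.minAreaRect((q[:,:2]*1000).astype(np.float32)))
E
python3 b.py
python3 - <<'E'
from h import *
import numpy as np
z=np.load("wrist0.npz");o=get_obs()
# camera in tool frame
from scipy.spatial.transform import Rotation as Ro
q=o["eef_rot"];T=Ro.from_quat([q[1],q[2],q[3],q[0]]).as_matrix()
cw=-z["R"].T@z["t"]; print("cam in tool",T.T@(cw-o["tcp_pos"]), "axes", (T.T@z["R"].T).round(3), z["K"])
E
```

```text
top [378.8378   0.     325.9205] max z [0.0974 0.0974 0.0975 0.0976 0.0976 0.098  0.098  0.098  0.0981 0.0984
 0.0992 1.127  1.127  1.127  1.127  1.127  1.127  1.127  1.127  1.127 ]
177 [0.5628 0.319  0.0937] [0.5377 0.3011 0.085 ] [0.5906 0.3377 0.0992] ((563.7512817382812, 319.4741516113281), (49.727542877197266, 26.588340759277344), 17.050565719604492)
side [462.4571   0.     326.558 ] max z [0.0934 0.0934 0.0934 0.0936 0.0937 0.0937 0.0937 0.0937 0.094  0.0941
 0.0943 0.0943 0.0948 0.0955 0.0956 0.0964 0.0968 0.7543 0.7543 0.7543]
87 [0.564  0.3152 0.0913] [0.5376 0.2973 0.0852] [0.5923 0.3378 0.0968] ((564.7596435546875, 317.0364074707031), (54.41325759887695, 33.50904846191406), 12.18127727508545)
0.018 471 [ 0.4969 -0.2208  0.0247] ((492.7035827636719, -199.32696533203125), (140.5358428955078, 314.5279846191406), 1.9509921073913574)
0.05 292 [ 0.4729 -0.1244  0.0583] ((450.98590087890625, -216.37278747558594), (274.7021179199219, 67.69884490966797), 80.62345886230469)
0.067 182 [ 0.4828 -0.1458  0.0726] ((488.59112548828125, -157.5435028076172), (50.56728744506836, 114.92217254638672), 16.422754287719727)
0.082 186 [ 0.4909 -0.1696  0.0878] ((496.89556884765625, -183.66184997558594), (51.21703338623047, 60.96498107910156), 17.020715713500977)
0.11 193 [ 0.4986 -0.1939  0.1171] ((501.0459289550781, -198.19610595703125), (49.787513732910156, 39.29157257080078), 18.310129165649414)
0.121 75 [ 0.5046 -0.2079  0.1235] ((505.16717529296875, -206.3857879638672), (36.98870086669922, 43.99726486206055), 74.2320785522461)
cam in tool [ 0.06894839  0.00140589 -0.12526814] axes [[-0.    -0.962 -0.273]
 [ 1.    -0.     0.   ]
 [-0.    -0.273  0.962]] [[356.36618242   0.         322.79689737]
 [  0.         356.36618242 204.43846064]
 [  0.           0.           1.        ]]
```

```bash
cat >> h.py <<'E'
from scipy.spatial.transform import Rotation as Ro
def down(ang,flip=0):
    # tool y axis along world angle ang, pointing down
    y=np.array([np.cos(ang),np.sin(ang),0]); 
    if flip:y=-y
    z=np.array([0,0,-1.]); x=np.cross(y,z)
    q=Ro.from_matrix(np.stack([x,y,z],1)).as_quat(); return np.array([q[3],q[0],q[1],q[2]])
def snap(name,cam="wrist"):
    p=P(cam); im,d=camera(cam); cv2.imwrite(f"pics/{name}.png",im); np.savez(name+".npz",im=im,d=d,K=p[0],R=p[1],t=p[2]); return im,d,p
def slabs(d,p,c,r,zs):
    C=cloud(d,p).reshape(-1,3); C=C[(d.reshape(-1)>0)&(np.hypot(C[:,0]-c[0],C[:,1]-c[1])<r)]
    out=[]
    for lo,hi in zs:
        q=C[(C[:,2]>lo)&(C[:,2]<hi)]
        if len(q)<20: print(lo,hi,len(q)); continue
        print(lo,hi,len(q),q.mean(0).round(4),"med z",np.median(q[:,2]).round(4),[np.round(k,1) for k in cv2.minAreaRect((q[:,:2]*1000).astype(np.float32))])
E
python3 - <<'E'
from h import *
np.set_printoptions(precision=4,suppress=True)
for pos in ([.56,.31,.25],[.485,-.17,.27]):
    for f in (0,1):
        print(f,solve_ik(pos,down(np.radians(18),f)))
E
```

```text
0 [ 0.3229  0.5743  1.1042 -0.      1.4631  0.0087]
1 None
0 [-0.5654  0.2729  1.4939 -0.      1.3748 -0.8796]
1 [-0.5654  0.2729  1.4939 -0.      1.3748  2.262 ]
```

Run:
```python
from h import *
np.set_printoptions(precision=4,suppress=True)
q=down(np.radians(18))
move_ptp([.564,.319,.27],q); 
im,d,p=snap("w_blk1")
slabs(d,p,(.564,.319),.07,[(.085,.105),(-.01,.01)])
for r in landmark_of("block_95_mid","wrist"): print(r)
move_ptp([.485,-.17,.29],q); print(get_obs()["clock"])
im,d,p=snap("w_rk1")
slabs(d,p,(.485,-.17),.14,[(.018,.032),(.05,.062),(.066,.079),(.082,.095),(.11,.1205),(.121,.13)])
for n in ["rack_end","follower_top","rack","block_110_mid","block_80_mid","block_50_mid"]:
  for r in landmark_of(n,"wrist"): print(n,r)
```

```text
0.085 0.105 1766 [0.5656 0.323  0.0943] med z 0.0946 [array([566.2, 322.2]), array([49.8, 26.3]), np.float64(16.8)]
-0.01 0.01 9492 [ 0.5619  0.3238 -0.0004] med z -0.0003 [array([564.3, 318.5]), array([139.7, 138.7]), np.float64(41.5)]
{'location': [323.8, 174.8], 'conf': 0.59}
4.7167
0.018 0.032 3164 [ 0.4894 -0.1997  0.0249] med z 0.0255 [array([ 446.1, -183.2]), array([185. , 276.9]), np.float64(17.3)]
0.05 0.062 2368 [ 0.4652 -0.1245  0.0583] med z 0.058 [array([ 414.8, -151.4]), array([213.9, 114.9]), np.float64(55.9)]
0.066 0.079 1641 [ 0.4767 -0.1427  0.0726] med z 0.0726 [array([ 443.1, -198.5]), array([156.4, 141.7]), np.float64(10.9)]
0.082 0.095 1745 [ 0.4844 -0.1645  0.0878] med z 0.0876 [array([ 435.9, -163.8]), array([ 42.3, 169.6]), np.float64(87.0)]
0.11 0.1205 2371 [ 0.4705 -0.1822  0.1157] med z 0.1172 [array([ 437.6, -177.9]), array([ 51.6, 185.6]), np.float64(76.2)]
0.121 0.13 714 [ 0.5066 -0.2086  0.1234] med z 0.1234 [array([ 506.8, -208.8]), array([49.4, 12.1]), np.float64(17.5)]
rack_end {'location': [331.1, 109.2], 'conf': 0.95}
follower_top {'location': [330.4, 240.6], 'conf': 0.97}
block_110_mid {'location': [327.0, 201.8], 'conf': 0.9}
block_110_mid {'location': [221.1, 129.4], 'conf': 0.85}
block_80_mid {'location': [332.5, 171.3], 'conf': 0.98}
block_80_mid {'location': [330.3, 124.5], 'conf': 0.72}
block_50_mid {'location': [332.7, 120.5], 'conf': 0.84}
```

View pics/w_blk1.png

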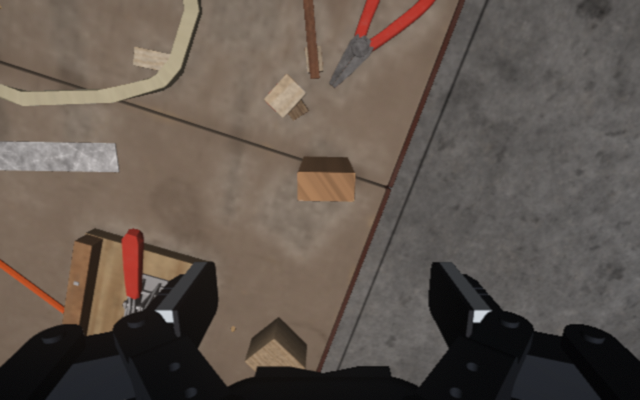

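View pics/w_rk1.png

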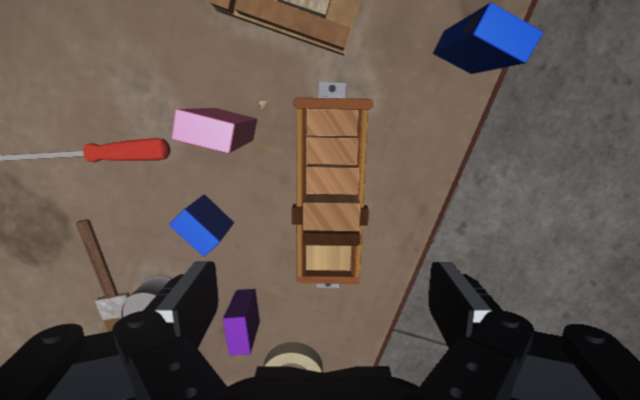

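```bash
cat > c.py <<'E'
from h import *
np.set_printoptions(precision=4,suppress=True)
for f in ("w_rk1","top0","side0"):
    z=np.load(f+".npz"); d=z["d"]; C=cloud(d,(z["K"],z["R"],z["t"])).reshape(-1,3)
    c=np.array([.487,-.185]);a=np.radians(17.5); ex=np.array([np.cos(a),np.sin(a)]); ey=np.array([-np.sin(a),np.cos(a)])
    L=np.c_[(C[:,:2]-c)@ex,(C[:,:2]-c)@ey,C[:,2]]*1000
    m=(d.reshape(-1)>0)&(abs(L[:,0])<42)&(abs(L[:,1])<130);L=L[m]
    print(f)
    for n,lo,hi in (("rail",22,28),("50+end",54.5,60),("end",60.5,64),("65",70.5,75),("80",85,91),("110",114.5,120),("foll",121.5,126)):
        q=L[(L[:,2]>lo)&(L[:,2]<hi)]
        if len(q)>20: print(n,len(q),"x",np.percentile(q[:,0],[1,50,99]).round(1),"y",np.percentile(q[:,1],[1,50,99]).round(1),"z",np.median(q[:,2]).round(1),"ang",round(cv2.minAreaRect(q[:,:2].astype(np.float32))[2],1), "slope", np.polyfit(q[:,0],q[:,1],1)[0].round(3))
E
python3 c.py
```

```text
w_rk1
rail 1473 x [-25.8 -20.5  41.7] y [-124.   -55.7   78.8] z 25.7 ang 1.9 slope -2.216
50+end 1467 x [-11.9  12.6  36.9] y [55.1 69.2 90.8] z 57.7 ang 89.6 slope -0.021
end 610 x [-23.1   8.1  41.6] y [55.1 86.1 90.6] z 61.5 ang 89.6 slope 0.012
65 1427 x [-12.2  11.8  36.3] y [29.1 42.1 55. ] z 72.6 ang 88.7 slope -0.006
80 1498 x [-11.6  12.8  36.8] y [ 2.8 15.9 29. ] z 87.6 ang 89.9 slope -0.002
110 1725 x [-13.   11.5  35.7] y [-23.5  -9.9   3.1] z 117.6 ang 1.7 slope -0.005
foll 694 x [-12.   11.6  36.1] y [-34.5 -28.3 -23.1] z 123.5 ang 90.0 slope -0.008
top0
rail 230 x [-28.7 -21.7  41.8] y [-124.1  -63.    86.8] z 25.0 ang 90.0 slope -1.297
50+end 175 x [-23.9  10.5  37.4] y [ 0.7 69.6 90.6] z 57.4 ang 6.0 slope 0.176
end 50 x [-23.5   4.1  41.8] y [-4.4 85.1 90.5] z 61.6 ang 57.7 slope 0.395
65 126 x [-15.    8.1  33.8] y [12.3 41.4 54.3] z 72.4 ang 0.4 slope 0.081
80 148 x [-15.3   8.1  34.3] y [-10.2  15.2  28.7] z 87.9 ang 0.9 slope 0.059
110 156 x [-15.    8.8  33.9] y [-34.2 -10.8   2.6] z 117.4 ang 0.2 slope 0.043
foll 61 x [-11.   11.2  33.4] y [-34.8 -28.1  -2.9] z 123.6 ang 63.3 slope -0.018
side0
rail 375 x [-31.6 -15.5  41.2] y [-128.2  -55.6   81.3] z 24.6 ang 89.8 slope -1.201
50+end 178 x [-26.2  -5.4  39. ] y [-38.4  70.   88.5] z 57.1 ang 6.4 slope 0.481
end 67 x [-22.7 -10.9  39.7] y [-38.6  14.8  86.5] z 61.6 ang 86.3 slope 0.175
65 91 x [-16.5  -8.5  32.3] y [-39.1  19.6  51.3] z 72.2 ang 89.8 slope -0.013
80 80 x [-16.7  -8.7  33.4] y [-38.9 -24.4  26.2] z 87.2 ang 30.1 slope -0.728
110 141 x [-17.    7.   33.6] y [-38.4 -14.4  -0.6] z 116.8 ang 88.8 slope 0.048
foll 40 x [-14.7   9.9  32.4] y [-37.9 -32.8 -26.7] z 122.8 ang 1.9 slope 0.013
```

```bash
cat >> h.py <<'E'
A=np.radians(17.3); EX=np.array([np.cos(A),np.sin(A)]); EY=np.array([-np.sin(A),np.cos(A)])
_a=np.radians(17.5)
F=np.array([.487,-.185])+.012*np.array([np.cos(_a),np.sin(_a)])+.081*np.array([-np.sin(_a),np.cos(_a)])
def rk(s,z,x=0): # s from fixed end towards -y, metres
    return np.r_[F-s*EY+x*EX,z]
Q=down(A)
def st(t=""):
    o=get_obs(); f=o["wrist_force"]; print(t,round(o["clock"],2),"tcp",np.round(o["tcp_pos"],4),"s",round(float((F-o["tcp_pos"][:2])@EY)*1000,1),"f loc",np.round([f[:2]@EX,f[:2]@EY,f[2]],1),"open",round(o["opening"],4))
E
python3 - <<'E'
from h import *
command_gripper(0)
move_ptp(rk(.060,.16),Q); st("above")
move_straight(rk(.060,.112),v=.1); st("down")
print(move_straight(rk(.085,.112),v=.03,threshold=3)); st("contact")
E
```

```text
above 6.42 tcp [ 0.4926 -0.1619  0.1613] s 60.6 f loc [ 0.1 -0.   0.7] open -0.0004
down 7.05 tcp [ 0.4924 -0.1618  0.1129] s 60.5 f loc [-0.7  0.7  0.4] open -0.0001
True
contact 7.5 tcp [ 0.4945 -0.1699  0.1119] s 68.9 f loc [ 0.5 -0.   0.1] open 0.0
```

```bash
python3 - <<'E'
from h import *
print(move_straight(rk(.102,.112),v=.04,threshold=30)); st("pushed")
move_straight(rk(.096,.112),v=.06);move_straight(rk(.080,.29),v=.25); st()
snap("w_rk2");
E
sed -i 's/("w_rk1","top0","side0")/("w_rk2",)/' c.py; python3 c.py
```

```text
False
pushed 8.49 tcp [ 0.5039 -0.2008  0.1116] s 101.1 f loc [-0.6  5.7  1.3] open 0.0003
 9.61 tcp [ 0.4975 -0.1805  0.2886] s 79.8 f loc [ 0.4  0.4 -1.3] open 0.0001
w_rk2
rail 1045 x [-26.1 -21.6  30.6] y [-103.7    3.8   79.8] z 25.9 ang 87.9 slope -0.522
50+end 1609 x [-16.   12.3  36.6] y [-30.   68.8  90.7] z 57.7 ang 89.8 slope -0.039
end 617 x [-23.5   9.6  41.3] y [-30.1  85.3  90.6] z 61.6 ang 89.4 slope -0.022
65 1535 x [-12.3  12.2  36.7] y [-30.   41.6  54.5] z 72.6 ang 89.1 slope 0.003
80 1578 x [-11.9  12.2  37.1] y [-30.1  16.   29.1] z 87.6 ang 89.0 slope 0.004
110 1499 x [-13.1  11.1  35.8] y [-56.2 -41.1 -29.6] z 117.6 ang 0.3 slope -0.005
foll 129 x [-12.9  -3.9  35.9] y [-61.  -58.1 -55.5] z 123.3 ang 0.5 slope -0.006
```

View pics/w_rk2.png

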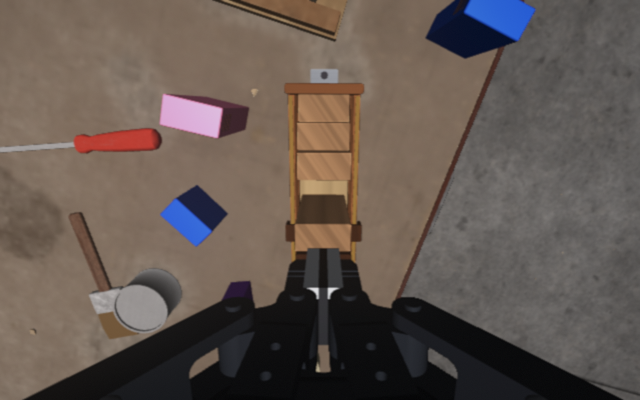

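The 110 block and follower have moved 33 mm, and the waxed floor of the gap shows at px (324,186–222). Next I'll look at the loose block again from lower down and grasp it.

Run:
```python
from h import *
np.set_printoptions(precision=4,suppress=True)
q=down(np.radians(16.9))
move_straight(rk(.080,.32),v=.3)
move_ptp([.566,.322,.22],q); command_gripper(.085); st()
im,d,p=snap("w_blk2")
slabs(d,p,(.565,.322),.05,[(.088,.102)])
for r in silhouettes("block_95_mid","wrist"): print(r["conf"],r["location"],r["mask"].sum())
```

```text
12.57 tcp [0.566 0.322 0.22 ] s -379.5 f loc [-1.  -1.   0.1] open 0.085
0.088 0.102 2393 [0.5656 0.323  0.0945] med z 0.0946 [array([565.8, 321.9]), array([49.8, 26.6]), np.float64(17.3)]
```

View pics/w_blk2.png

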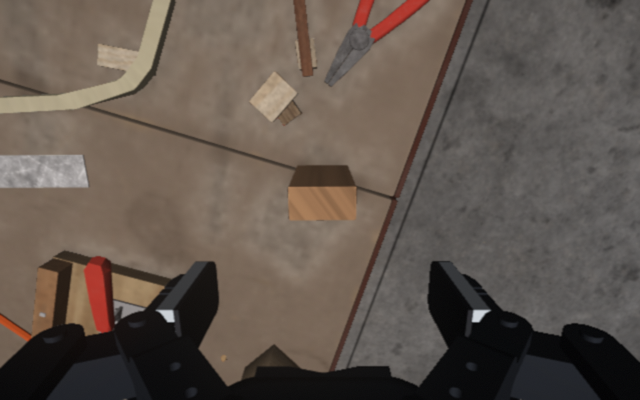

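Run:
```python
from h import *
q=down(np.radians(17.1))
move_straight([.5657,.3222,.115],v=.2,rot=q)
move_straight([.5657,.3222,.083],v=.08,threshold=6); st("at")
command_gripper(0.045,40); st("grip")
move_straight([.5657,.3222,.20],v=.12); st("lift")
snap("w_h1"); snap("side1","side")
move_straight([.5657,.3222,.28],v=.25)
im=cv2.imread("pics/side1.png")[40:220,240:420]; cv2.imwrite("pics/side1c.png",cv2.resize(im,None,fx=3,fy=3))
```

```text
at 13.89 tcp [0.5657 0.3222 0.0828] s -379.8 f loc [ 0.3 -0.6 -0.9] open 0.0851
grip 14.32 tcp [0.5659 0.3223 0.0836] s -379.9 f loc [-1.4 -0.2  3.1] open 0.0494
lift 15.44 tcp [0.5654 0.3221 0.199 ] s -379.8 f loc [ 0.6  0.2 -0.8] open 0.0496
```

View pics/w_h1.png

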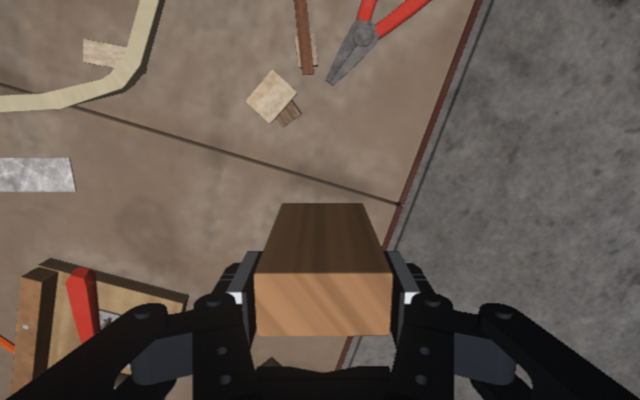

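View pics/side1c.png

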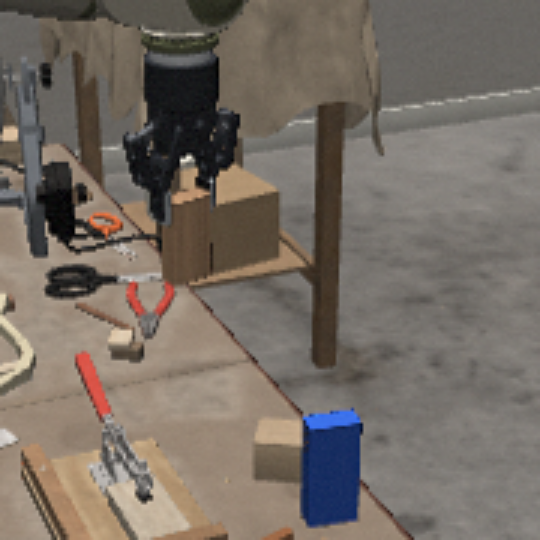

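Run:
```python
from h import *
z=np.load("w_h1.npz"); d=z["d"]; C=cloud(d,(z["K"],z["R"],z["t"])).reshape(-1,3)
o=np.array([.5654,.3221,.199]); a=np.radians(17.1); y=np.array([np.cos(a),np.sin(a)]); x=np.array([-np.sin(a),np.cos(a)])
L=np.c_[(C[:,:2]-o[:2])@x,(C[:,:2]-o[:2])@y,C[:,2]-o[2]]*1000
m=(abs(L[:,1])<20)&(abs(L[:,0])<25); q=L[m&(L[:,2]>5)&(L[:,2]<18)]
print(np.percentile(q,[1,50,99],axis=0).round(1), "tilt dz/dx",np.polyfit(q[:,0],q[:,2],1))
f=L[m&(L[:,2]<5)&(L[:,2]>-80)&(L[:,0]>5)]; print("face x vs z",np.polyfit(f[:,2],f[:,0],1))
```

```text
[[-12.6 -19.6   5.6]
 [  2.   -0.1  11.1]
 [ 13.   19.6  12.4]] tilt dz/dx [-0.05716243 10.94909344]
face x vs z [-3.38034248e-04  1.26113438e+01]
```

Run:
```python
from h import *
move_ptp(rk(.0945,.25),Q); st("above")
print(move_straight(rk(.0945,.130),v=.12,threshold=8)); st("down")
snap("w_i1"); snap("side2","side")
im=cv2.imread("pics/side2.png")[150:300,290:410]; cv2.imwrite("pics/side2c.png",cv2.resize(im,None,fx=4,fy=4))
```

```text
above 17.9 tcp [ 0.5026 -0.1937  0.25  ] s 94.0 f loc [-0.3 -0.7 -1. ] open 0.0493
False
down 19.05 tcp [ 0.5025 -0.1945  0.1307] s 94.8 f loc [ 1.   0.2 -0.5] open 0.0494
```

View pics/w_i1.png

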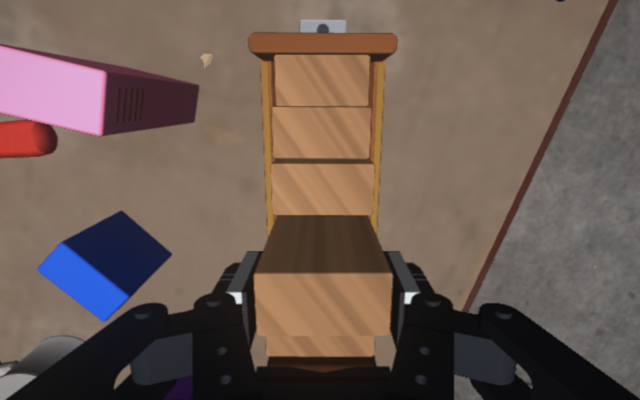

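View pics/side2c.png

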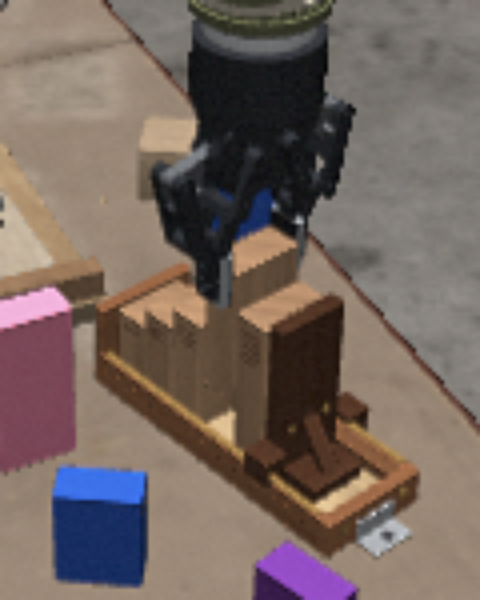

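The block hangs in the gap between the 80 and 110 blocks, with clearance on both sides. In the side view it sits behind the 110 with floor still visible. Now I'll lower it until it touches the floor.

Run:
```python
from h import *
print(move_straight(rk(.0945,.097),v=.06,threshold=8)); st("a")
print(move_straight(rk(.0945,.086),v=.015,threshold=5)); st("floor")
```

```text
False
a 19.85 tcp [ 0.5023 -0.1945  0.0971] s 94.6 f loc [-0.5  0.1 -1.4] open 0.0495
True
floor 20.32 tcp [ 0.5023 -0.1946  0.0916] s 94.7 f loc [-1.3 -0.   4.6] open 0.0498
```

```bash
python3 - <<'E'
from h import *
command_gripper(.072); st("open")
move_straight(rk(.0945,.15),v=.06); st()
move_straight(rk(.080,.29),v=.25)
command_gripper(0)
snap("w_rk3")
E
sed -i 's/"w_rk2"/"w_rk3"/; s/("110"/("95",100.5,106),("110"/' c.py; python3 c.py
```

```text
open 20.68 tcp [ 0.5019 -0.1942  0.0908] s 94.2 f loc [-0.1  0.9  0.9] open 0.0722
 21.81 tcp [ 0.502  -0.1943  0.1496] s 94.4 f loc [ 0.1 -0.3  0.4] open 0.0718
w_rk3
rail 922 x [-26.1 -22.  -17.7] y [-105.    14.2   80.7] z 26.1 ang 87.9 slope 2.67
50+end 1560 x [-17.   12.   37.1] y [55.  69.1 91.1] z 57.7 ang 89.6 slope -0.054
end 614 x [-23.7   8.3  41.3] y [55.1 85.6 90.1] z 61.5 ang 88.9 slope 0.011
65 1516 x [-12.6  11.9  36.5] y [-1.1 41.8 54.7] z 72.6 ang 89.9 slope -0.004
80 1560 x [-12.1  12.8  36.9] y [-1.2 15.7 28.6] z 87.6 ang 0.2 slope -0.024
95 1617 x [-12.7  11.8  36.3] y [-30.  -14.1  -1.1] z 102.6 ang 89.7 slope 0.005
110 1530 x [-13.2  10.8  35.7] y [-56.1 -41.5 -29.6] z 117.6 ang 88.7 slope -0.003
foll 159 x [-12.4  -3.4  36.1] y [-62.1 -58.5 -55.5] z 123.2 ang 0.0 slope -0.006
```

View pics/w_rk3.png

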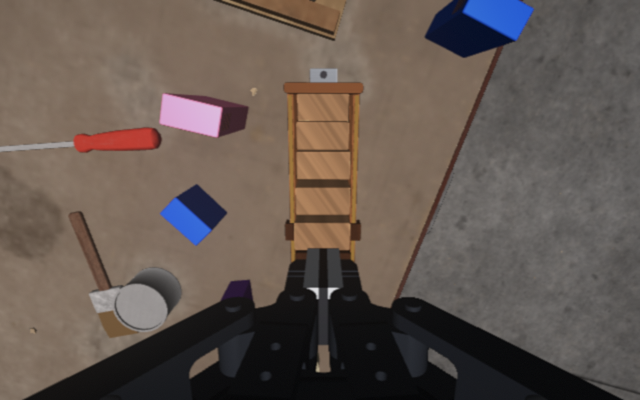

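Run:
```python
from h import *
move_straight(rk(.170,.22),v=.25)
print(move_straight(rk(.170,.090),v=.15,threshold=10)); st("behind")
print(move_straight(rk(.158,.090),v=.04,threshold=14)); st("1")
print(move_straight(rk(.146,.090),v=.015,threshold=14)); st("2")
```

```text
False
behind 24.88 tcp [ 0.5251 -0.2666  0.0912] s 170.3 f loc [ 0.5 -0.  -0.2] open 0.0
False
1 25.32 tcp [ 0.5213 -0.2549  0.0906] s 158.0 f loc [-0.3 -2.8  0.7] open -0.0002
True
2 25.73 tcp [ 0.5208 -0.2537  0.0904] s 156.7 f loc [ 0.1 -2.9  0.8] open 0.0001
```

```bash
python3 - <<'E'
from h import *
snap("side3","side"); snap("w4"); snap("top3","top")
im=cv2.imread("pics/side3.png")[150:300,290:410]; cv2.imwrite("pics/side3c.png",cv2.resize(im,None,fx=4,fy=4,interpolation=cv2.INTER_CUBIC))
st()
E
sed -i 's/"w_rk3"/"w4"/' c.py; python3 c.py
```

```text
25.88 tcp [ 0.5208 -0.2537  0.0902] s 156.7 f loc [ 1.5 -1.9  0.5] open 0.0002
w4
rail 277 x [-26.  -24.2  41.6] y [-123.3   15.6   41.4] z 25.9 ang 89.7 slope -2.062
80 11255 x [-11.6  12.7  37. ] y [ 4.2 15.7 26.3] z 87.7 ang 89.8 slope -0.002
95 14025 x [-12.   12.2  36.3] y [-23.   -9.7   2.7] z 102.7 ang 89.5 slope -0.003
110 16333 x [-12.8  11.5  35.7] y [-69.7 -36.1 -23. ] z 117.7 ang 89.8 slope -0.015
foll 8346 x [-20.   11.2  39.2] y [-82.1 -55.9 -48.9] z 123.5 ang 89.1 slope 0.026
```

View pics/side3c.png

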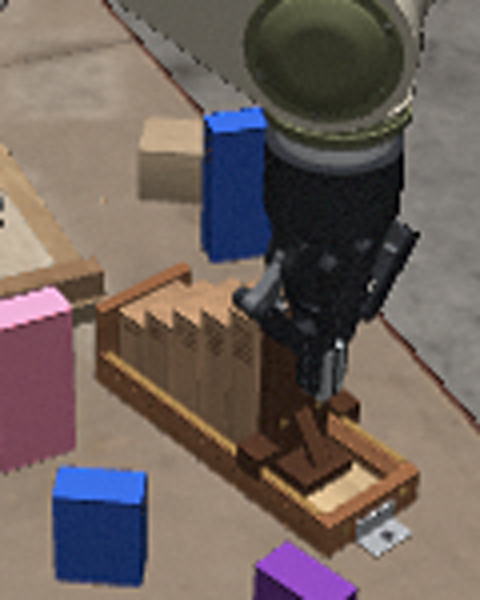

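View pics/w4.png

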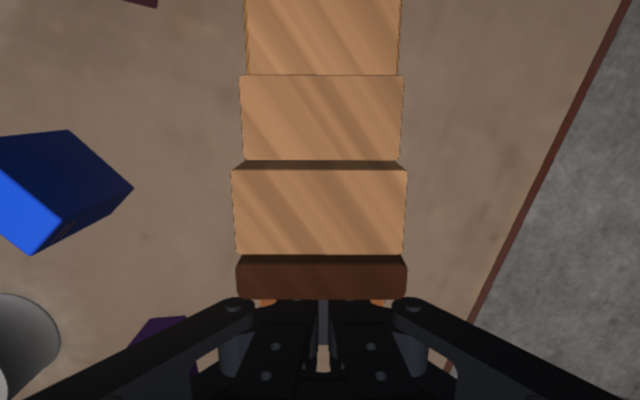

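```bash
python3 - <<'E'
from h import *
move_straight(rk(.175,.090),v=.08); move_straight(rk(.175,.20),v=.2); move_straight(rk(.09,.29),v=.25); st()
sleep(.3); snap("w5")
move_straight(rk(.03,.29),v=.25); snap("w6"); snap("side4","side"); st()
im=cv2.imread("pics/side4.png")[150:300,290:410]; cv2.imwrite("pics/side4c.png",cv2.resize(im,None,fx=4,fy=4,interpolation=cv2.INTER_CUBIC))
E
sed -i 's/"w4",/"w5","w6"/' c.py; python3 c.py
```

```text
27.59 tcp [ 0.5007 -0.1904  0.2883] s 90.3 f loc [-0.7  0.5 -0.7] open -0.0001
 28.43 tcp [ 0.4832 -0.1334  0.2899] s 30.7 f loc [-0.4 -0.1  0.5] open 0.0
w5
rail 1081 x [-26.1 -21.8  40.8] y [-117.5    4.3   79.6] z 26.0 ang 1.2 slope -1.672
50+end 1571 x [-16.4  12.9  36.9] y [55.  68.9 89.6] z 57.7 ang 89.7 slope -0.035
end 639 x [-23.4   8.3  41.5] y [55.1 85.8 90.2] z 61.6 ang 89.7 slope 0.024
65 1482 x [-12.5  11.9  36.2] y [29.5 41.8 54.4] z 72.6 ang 89.6 slope -0.007
80 1599 x [-12.   12.6  37.2] y [ 2.9 15.8 29.1] z 87.6 ang 89.8 slope -0.001
95 1633 x [-12.5  11.7  36.5] y [-23.2 -10.    2.7] z 102.7 ang 89.3 slope -0.002
110 1712 x [-12.9  11.5  35.9] y [-49.4 -35.8 -22.9] z 117.6 ang 89.7 slope -0.004
foll 700 x [-12.1  12.3  35.9] y [-60.4 -54.3 -49. ] z 123.4 ang 89.5 slope -0.013
w6
rail 757 x [-26.  -21.6  32.2] y [-52.6  18.7  90.9] z 26.0 ang 67.0 slope 1.58
50+end 1366 x [-20.2  12.4  36.7] y [55.1 68.8 90.7] z 57.7 ang 89.6 slope -0.051
end 572 x [-23.    7.7  41.1] y [55.  86.  90.8] z 61.6 ang 89.8 slope 0.007
65 1336 x [-12.2  12.3  36.1] y [28.8 42.3 55.1] z 72.6 ang 89.9 slope -0.006
80 1404 x [-11.9  12.3  36.6] y [ 2.7 16.1 29. ] z 87.7 ang 0.2 slope -0.004
95 965 x [-12.5  11.3  36.7] y [-22.2  -5.4   3.2] z 102.6 ang 89.8 slope 0.013
```

View pics/side4c.png

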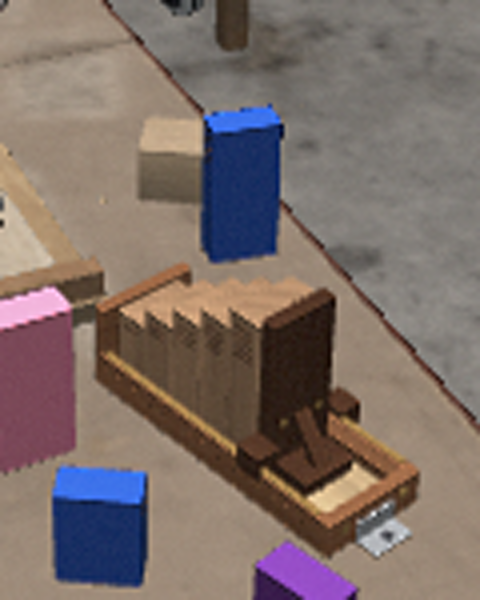

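View pics/w5.png

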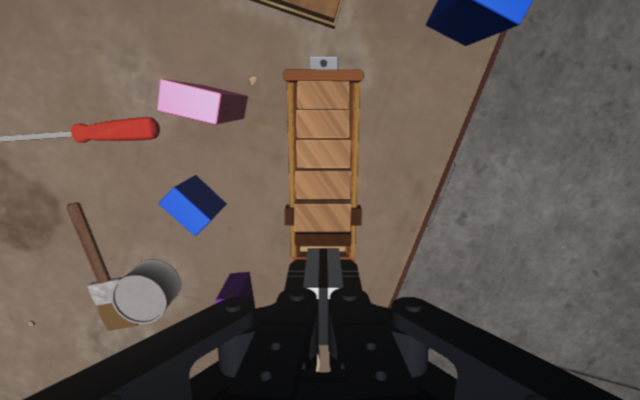

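The pictures show all five blocks closed up, upright and in order, with the follower face at y ≈ -49 (130 mm from the fixed end). The robot is clear, so I'm handing in.

```bash
python3 -c "
from h import *
print(job_done()); st()"
```

```text
the job is handed in; nothing more can be done
None
the job is handed in; nothing more can be done
```

The 95 mm block is back in its place between the 80 and the 110, and the row is closed up. The job was handed in at about 28.5 s of the 72 s allowed.

**What I did:** I pushed the 110 mm block and the follower back about 33 mm with closed fingers. I then gripped the 95 mm block by its 50 mm width and lowered it upright until it touched the rack floor. After letting go, I slid the follower up from behind until the resistance rose by more than 14 N.

**Last checks, from the wrist and side pictures with the robot clear:**
- **Order and heights:** the block tops stand at 58, 73, 88, 103 and 118 mm above the bench, each the block's height plus the 8 mm floor, so all five stand on the floor in order.
- **Closed up:** the 80, 95, 110 and follower faces meet within about 0.5 mm. The follower face is about 130 mm from the fixed end, which matches five blocks closed up.
- **Other things:** the coloured look-alikes and the pine offcut look unmoved in the side view. The masking roll is outside that crop, but the arm never went near it.

**Where checks disagreed:**
- **Camera views:** the top camera placed things 2–3 mm away from the wrist camera. I used the wrist values, and the touch contacts agreed with them to within about 2 mm.
- **Follower push:** the final push stopped about 3 mm sooner than I expected. I checked with the cameras and the row was fully closed.

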